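Load and lock the membrane test cell

ROBOT

A 7-joint arm with a two-finger parallel gripper is mounted at the origin on the work surface. World frame = base frame: x ahead of the robot, y to its left, z up, the work surface at z = 0. Lengths are in m, angles in rad, forces in N, time in s.
With the tool pointing down it reaches from about 0.425 to 0.925 m from the base axis. Payload 6.8 kg.
Tool frame: the origin (TCP) lies between the finger pads; the fingertips stand 22 mm ahead of it and the grasp point (between the pads) lies 3 mm ahead of it; z points along the fingers, y is the direction in which the jaws open and shut (so a half turn about z gives the same grasp; the last joint's range is limited). The gripper opens to 85 mm and grips with 20 to 120 N. Pads are 22 mm wide; open, the fingers measure 114 mm over their backs; the gripper's body (76 mm by 85 mm) begins 54 mm behind the grasp point. The pads swing forward as they close: fully open they stand 13 mm farther back than shut.
Start: joints at [-1.233, 0.477, 0.022, 1.555, -0.011, 1.109, -0.083], TCP at [0.291, 0.609, 0.253] pointing down, gripper open.
Joint ranges: [-2.96, 2.96], [-0.34, 2.1], [-1.41, 1.46], [0.24, 2.44], [-1.37, 4.51], [0.17, 1.92], [-2.96, 2.96]. Speed limits (rad/s): [2.39, 2.39, 3.14, 3.14, 3.14, 3.14, 3.14].

INTERFACE

Orientations are given as a unit quaternion [w, x, y, z].
In Python, from station import bot gives the robot as it stands. The module is installed in compiled form; this text tells all that it offers.
- The arm moves only by the tool drive_tool, never from a script. Its argument "series" is one flat list of numbers, 7 for each row, row after row: the opening, from -1 (shut) to 1 (fully open), then the shift along the tool's x, y, z in mm, then the turn, a rotation vector about the tool's x, y, z in rad. In form: [jaw, x, y, z, wx, wy, wz, jaw, x, y, z, wx, wy, wz, ...]. A call has 1 to 12 rows; each row shifts and turns the commanded pose from where the row before left it, along the tool's axes as they then stand; what a row does not reach is not made up. A row lasts 1/8 s, in which the tool goes at most 62.5 mm and 10.7 degrees, less where a joint would pass 70% of its speed; a pose out of reach is approached as far as the arm can. A call with a gripper value outside its range is refused whole. The fingers move at their own pace and stop on an object; "force" is the grip in N (left out, the last holds). Time passes only in rows, so rows that do not move let the fingers close. It gives the time, the measured TCP pose, the force and the opening at its end, in the units of the state.
- bot.get_obs(): the state, without advancing time (a new reading comes with each control period).
- bot.read_camera(name): name is "scene" or "side" or "wrist"; returns a dict with "pixels" (384x512x3 uint8, blue, green, red), "camera_matrix" (3x3 intrinsics, pixels), "rvec" (rotation vector, rad) and "tvec" (3), from world to camera coordinates, as OpenCV has them. Camera axes: x right, y down, z forward; pixel columns grow to the right and rows downward; lengths in m; the calibration is good to about 2 mm. A picture is of the moment at which its call begins. There is no depth.
- bot.hand_in(): hands the job in, once; it reports no verdict.
The state is a dict: "t": time; "q": joint angles; "joint_vel": joint speeds; "joint_torque": joint torques, N m; "eef_pos": TCP position; "tool_rot": TCP orientation; "contact_force": force on the tool from outside, world axes, zero at the start; "torque": the same for the moment, N m; "gripper_width": opening from 0.0 (shut) to 1.0 (fully open).
Only numpy, scipy, OpenCV 4.12 (cv2) and the standard library are available. Lean on these libraries where they do the work, as an engineer would, in place of code of your own. Each camera call takes 0.05 s, during which the arm holds its last target. There are 200 camera calls.

TASK

Put the steel support plate into the pocket of the white test cell and press it down firmly, so that it sits flat between the posts and the sprung bed under it gives; then swing the violet cover down over it, and push the red-headed locking pin down through the cover's hole into the hole of the base until its collar lies on the cover and the cover is fully shut. The cover springs up if left alone, so finish while still gripping the pin and pressing it down, holding the cover shut; leave the other things on the bench where they are.

Things in the scene. Friction and masses are not known exactly. Their poses are not given: they have to be found in the camera images.
- cell: white base of the test cell, fixed to the bench, 120 (its x) by 170 (its y) by 30 mm tall; origin at the centre of its underside, z up. Cover hinge along x at its +y end, pin hole at its -y end, in the middle the pocket. Two dark hinge lugs, 51 to 60 mm either side of the middle, 8 mm wide, 22 mm long, reach 60 mm up
- pocket (a point): centre of the pocket, 36 mm above the bench: top of the unloaded black sprung bed (56 by 46 mm); the plate's underside centre belongs here. Eight steel posts around it (tips 45 mm above the bench, top 6 mm tapered) leave 63 (cell's x) by 53 mm (y) for the plate, whose long side lies along the cell's x
- bed (a joint): how far the black bed is pressed down (m): 0 up, stop at 0.005; spring 4 N per mm; the plate alone sinks it about 0.3 mm, a firm press is 6 to 10 N; the shut cover holds it about 3 mm down
- pin_hole (a point): mouth of the vertical 13 mm hole in the base, through its full 30 mm, 58 mm from the cell's origin along its -y
- cover: violet cover frame 100 mm wide, 142 mm long, 10 mm thick, plus a tab. Origin on the hinge axis at its underside, 47 mm above the bench, 65 mm along the cell's +y; its -y runs to the tab, its z is the outer face (up when shut). A 15 mm hole 123 mm from the hinge meets the base's hole. The plate's grip stands in its 44 by 40 mm window; two rubber pads under it press the plate 65 mm from the hinge
- cover_tab (a point): end of the cover's yellow tab (36 mm wide, reaching from 142 to 160 mm from the hinge axis), mid-thickness
- lid (a joint): opening angle of the cover (rad): 0 shut, 1.57 upright, stop at 1.95 leaning back over the cell's +y side. A friction hinge (0.11 N m; cover 0.16 kg) keeps it where it is left; a push of about 2 N at the tab moves it. Pushed shut on the plate and let go, it springs up to about 0.035; pressing it shut at the pin hole takes about 6 N
- plate: steel plate 60 (its x) by 50 (its y) by 8 mm, with a black grip bar on top along its x, 26 long, 10 wide, 16 mm tall (8 to 24 mm above the underside); origin at the centre of the underside; same either way round; about 0.11 kg; lies on the tray
- tray: fixed cork mat 110 (x) by 100 by 6 mm under the plate; origin at the centre of its underside
- pin: locking pin, upright in its stand: red round head 20 mm across and 34 mm tall (4 to 38 mm above the origin), steel collar 26 mm across and 4 mm thick (0 to 4 mm), steel shaft 10 mm across reaching 45 mm below the origin, the last 8 mm tapering to 5 mm; origin on the axis at the collar's underside; about 0.07 kg
- pin_tip (a point): lower end of the pin's shaft, 45 mm below the pin's origin
- stand: blue block 60 by 60 by 50 mm, fixed, with a 13 mm hole in which the pin stands, collar on its top; origin at the centre of its underside
- bottle: bystander: clear glass bottle with red cap, 60 mm across, 125 mm tall; origin at the centre of its underside
- beaker: bystander: open glass cup, 66 mm across, 85 mm tall; origin at the centre of its underside
- jar: bystander: amber jar with black cap, 56 mm across, 70 mm tall; origin at the centre of its underside
- gauge: bystander: black pressure gauge lying face up, 56 mm across, 22 mm tall, with a 26 mm brass stub; origin at the centre of its underside
- fitting: bystander: small blue plastic hose fitting standing upright, 24 mm across, 34 mm tall; origin at the centre of its underside
- spanner: bystander: steel spanner lying flat; origin on its underside
- dish: bystander: flat white ceramic dish, 90 mm across, 15 mm tall; origin at the centre of its underside
Not all that is in view belongs to the job. There is more than one size of the cell; the one meant has the size given above.

How it is judged:
By the outcome, as a careful person would: the job done as asked, in the order asked, and still so for the second after the job is handed in, while the arm keeps its last pose, push and grip.
It also fails if it takes over 72 s, if anything falls off the work surface, if the arm or the gripper's body presses on something with over 40 N, if the wrist force passes 120 N, or if a joint passes its speed limit or range.

## Working session

There is one attempt and no reset: what is moved stays moved. The work goes in short steps, Python scripts to look and compute and a tool call to move; the robot and the scene stay as the last step left them, time stands still between calls to the robot, and variables do not carry over. Pictures are saved under pics/ and viewed, about 8 in all and at most 12, crops included, and the job is handed in when it is done.

Besides the shell and the picture viewer there is one more tool, called after "Request:" as a command line: name --argument value ..., lists and objects as JSON in quotes. drive_tool: Moves the arm, as the interface text tells. Its arguments: {"type":"object","properties":{"series":{"type":"array"},"force":{"type":"number"}},"required":["series"]}

```bash
mkdir -p pics; cat > h.py <<'E'
import numpy as np, cv2
from station import bot
from scipy.spatial.transform import Rotation as R
def cam(n):
    c=bot.read_camera(n); c['R']=cv2.Rodrigues(np.array(c['rvec'],float))[0]; c['t']=np.array(c['tvec'],float).ravel(); c['K']=np.array(c['camera_matrix']); return c
def ray(c,u,v):
    d=c['R'].T@np.linalg.inv(c['K'])@[u,v,1]; return -c['R'].T@c['t'], d/np.linalg.norm(d)
def onz(c,u,v,z):
    o,d=ray(c,u,v); return o+d*(z-o[2])/d[2]
def proj(c,p):
    q=c['K']@(c['R']@np.array(p)+c['t']); return q[:2]/q[2]
def tri(c1,p1,c2,p2):
    A=np.zeros((3,3));b=np.zeros(3)
    for c,p in((c1,p1),(c2,p2)):
        o,d=ray(c,*p);M=np.eye(3)-np.outer(d,d);A+=M;b+=M@o
    return np.linalg.solve(A,b)
def rot(o): 
    q=np.array(o['tool_rot']).ravel(); return R.from_quat(q[[1,2,3,0]])
E
python3 - <<'E'
from h import *
o=bot.get_obs()
for k,v in o.items(): print(k,np.round(v,3))
print(rot(o).as_matrix().round(3))
for n in('scene','side','wrist'):
    c=cam(n); cv2.imwrite(f'pics/{n}0.png',c['pixels']); print(n,ray(c,256,192),c['K'][0,0])
a=cv2.imread('pics/scene0.png');b=cv2.imread('pics/side0.png')
E
```

```text
t 0.0
q [-1.233  0.478  0.022  1.556 -0.012  1.109 -0.083]
joint_vel [-0.001 -0.001 -0.001 -0.     0.     0.     0.   ]
joint_torque [-0.0000e+00 -5.9646e+01  1.6080e+00 -2.8119e+01  1.2000e-02  9.0000e-03
  0.0000e+00]
eef_pos [0.291 0.609 0.252]
tool_rot [-0.     0.221  0.975 -0.001]
contact_force [-0.556  0.492 -0.83 ]
torque [-0.016 -0.027  0.011]
gripper_width 1.002
[[-0.902  0.431 -0.001]
 [ 0.431  0.902 -0.002]
 [-0.    -0.002 -1.   ]]
scene (array([1.73755467, 0.21844042, 0.90631453]), array([-0.81156354, -0.14147606, -0.56687666])) 432.20977028301945
side (array([ 0.34621836, -0.905252  ,  0.64539358]), array([ 0.19348856,  0.81921345, -0.53986249])) 362.22453838427356
wrist (array([0.22082644, 0.64100869, 0.37234877]), array([ 0.2654156 , -0.13607405, -0.95448332])) 275.38236027226685
```

View pics/scene0.png

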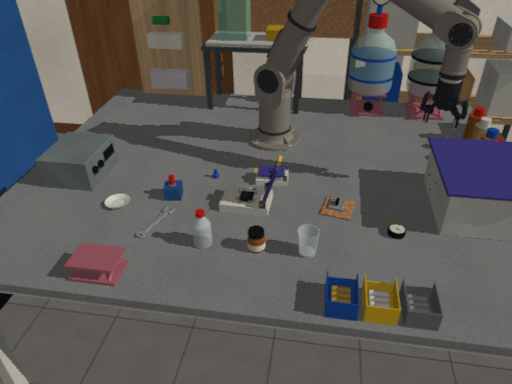

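View pics/side0.png

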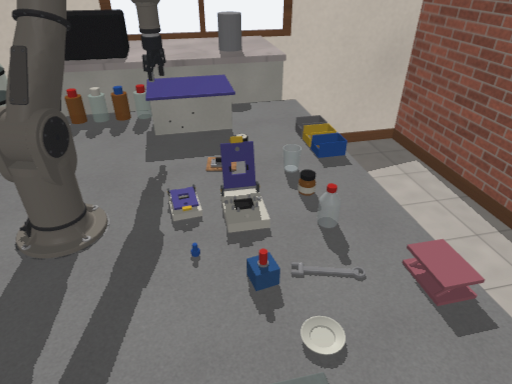

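Scene: target cell about (247,200) with its cover upright (the smaller decoy, shut, is at (272,175)), the plate on its tray at (337,207), and the pin stand at (173,190). Side: cell (243,207), tray (220,163), stand (263,270).

```bash
python3 - <<'E'
from h import *
s=cam('scene');d=cam('side')
print('tray',onz(s,337,208,.01),onz(d,221,163,.01))
print('pin',tri(s,(171.5,179),d,(263.5,257)))
print('cell',onz(s,247,202,.03),onz(d,244,210,.03))
print('tab',tri(s,(279,160),d,(236,140)))
def red(c,box):
    hsv=cv2.cvtColor(c['pixels'],cv2.COLOR_BGR2HSV)
    m=((hsv[...,0]<8)|(hsv[...,0]>172))&(hsv[...,1]>150)&(hsv[...,2]>80)
    x0,y0,x1,y1=box; v,u=np.nonzero(m[y0:y1,x0:x1]); return (u.mean()+x0,v.mean()+y0),len(u)
a,na=red(s,(160,165,190,195));b,nb=red(d,(245,240,285,275));print(a,na,b,nb,tri(s,a,d,b))
A=cv2.resize(s['pixels'][140:225,200:365],None,fx=4,fy=4,interpolation=cv2.INTER_CUBIC)
B=cv2.resize(d['pixels'][130:240,190:290],None,fx=2.3,fy=2.3,interpolation=cv2.INTER_CUBIC)
C=np.zeros((600,660,3),np.uint8);C[:340]=A;C[342:342+B.shape[0],:B.shape[1]]=B
W=cv2.resize(cam('wrist')['pixels'],(330,248));C[342:590,300:630]=W
cv2.imwrite('pics/c1.png',C)
E
```

```text
tray [0.5098284  0.28752431 0.01      ] [0.49226863 0.28133388 0.01      ]
pin [ 0.50581757 -0.30417351  0.07042127]
cell [ 0.54777533 -0.02112606  0.03      ] [ 0.51054665 -0.05863687  0.03      ]
tab [0.51676298 0.08364169 0.18854676]
(np.float64(171.53191489361703), np.float64(179.31914893617022)) 47 (np.float64(262.9714285714286), np.float64(256.2952380952381)) 105 [ 0.50585945 -0.30302384  0.07028826]
```

View pics/c1.png

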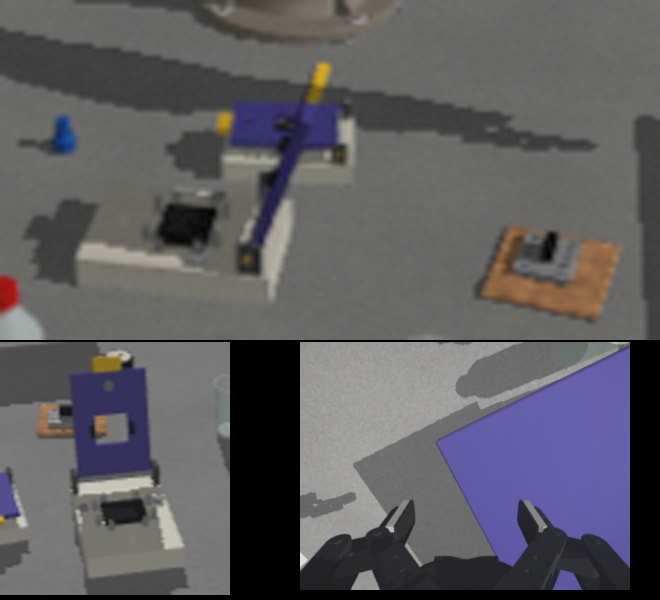

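The crop shows the cover leaning back towards world +y, its hinge at the cell's +y end. The plate's black bar stands on the cork at about (548,247) in the crop. I'll move over the tray for a wrist view.

Request:
drive_tool --series '[1,0,0,0,0,0,-0.149,1,0,0,0,0,0,-0.149,1,0,0,0,0,0,-0.149,1,-25,-46,0,0,0,0,1,-25,-46,0,0,0,0,1,-25,-46,0,0,0,0,1,-25,-46,0,0,0,0,1,-25,-46,0,0,0,0,1,-25,-46,0,0,0,0,1,-24,-46,0,0,0,0,1,0,0,0,0,0,0]' --force 40

```text
t: 1.68
eef_pos: [0.4679, 0.2823, 0.2535]
tool_rot: [0.001, 0.004, 1.0, -0.001]
contact_force: [0.1, -0.2, -1.0]
gripper_width: 1.003
```

```bash
python3 - <<'E'
from h import *
o=bot.get_obs();print(o['t'],o['eef_pos'],rot(o).as_matrix().round(3),o['contact_force'])
c=cam('wrist');I=c['pixels'];cv2.imwrite('pics/w1.png',I)
hsv=cv2.cvtColor(I,cv2.COLOR_BGR2HSV)
m=((hsv[...,0]>5)&(hsv[...,0]<20)&(hsv[...,1]>100)).astype(np.uint8)
k=max(cv2.findContours(m,0,2)[0],key=cv2.contourArea);print(cv2.minAreaRect(k))
print([onz(c,*p,.006).round(4) for p in cv2.boxPoints(cv2.minAreaRect(k))])
E
```

```text
1.675 [0.46787356 0.28233713 0.25346408] [[-1.     0.007  0.001]
 [ 0.007  1.    -0.002]
 [-0.001 -0.002 -1.   ]] [ 0.14615329 -0.23541489 -0.97409898]
((262.9864196777344, 181.6704559326172), (73.19725036621094, 75.50119018554688), 10.885526657104492)
[array([0.5344, 0.2257, 0.006 ]), array([0.43  , 0.2497, 0.006 ]), array([0.4488, 0.345 , 0.006 ]), array([0.5566, 0.3292, 0.006 ])]
```

View pics/w1.png

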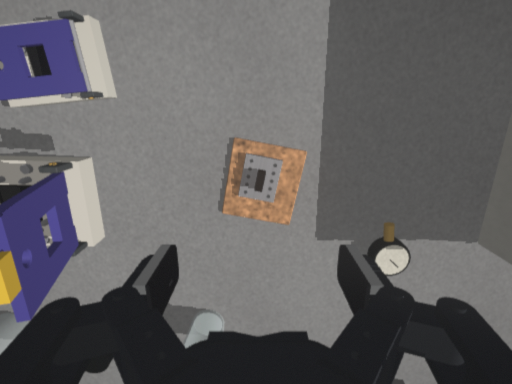

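The wrist view shows the cork at (263,181) with the plate at about (261,178). Its bar runs nearly along world x (image vertical), tilted about 10°. I'll fit the plate outline next.

```bash
cat >> h.py <<'E'
def plate():
    c=cam('wrist');I=c['pixels']
    hsv=cv2.cvtColor(I,cv2.COLOR_BGR2HSV)
    m=((hsv[...,0]>3)&(hsv[...,0]<22)&(hsv[...,1]>70)).astype(np.uint8)
    m=cv2.morphologyEx(m,cv2.MORPH_CLOSE,np.ones((3,3)))
    k=max(cv2.findContours(m,0,2)[0],key=cv2.contourArea)
    f=cv2.drawContours(np.zeros_like(m),[k],-1,1,-1)
    h=cv2.morphologyEx(((f==1)&(m==0)).astype(np.uint8),cv2.MORPH_OPEN,np.ones((5,5)))
    p=max(cv2.findContours(h,0,2)[0],key=cv2.contourArea)
    P=np.array([onz(c,*q,.012)[:2] for q in p[:,0].astype(float)])
    r=cv2.minAreaRect((P*1000).astype(np.float32))
    return c,r
E
python3 - <<'E'
from h import *
c,r=plate();print('plate mm',r)
# bar by darkness
I=c['pixels'];g=I.max(2);m=(g<45).astype(np.uint8);m[:140]=0;m[215:]=0;m[:,:225]=0;m[:,300:]=0
n,l,st,ce=cv2.connectedComponentsWithStats(m);print(st[1:],ce[1:])
for i in range(1,n):
    if st[i,4]>30:
        v,u=np.nonzero(l==i);P=np.array([onz(c,a,b,.03)[:2]*1000 for a,b in zip(u,v)],np.float32);print(P.mean(0),cv2.minAreaRect(P))
E
```

```text
plate mm ((483.4131164550781, 282.7964782714844), (50.46076202392578, 61.44789505004883), 78.41384887695312)
[] []
```

Request:
drive_tool --series '[0.2,0,0,0,0,0,0.0975,0.2,0,0,0,0,0,0.0975,0.2,-5,1.2,41,0,0,0,0.2,-5,1.2,41,0,0,0,0.2,-5,1.2,41,0,0,0,0.2,0,0,0,0,0,0,0.2,0,0,0,0,0,0]'

```text
t: 2.65
eef_pos: [0.4809, 0.2893, 0.1315]
tool_rot: [0.0, 0.096, 0.995, 0.001]
contact_force: [0.4, 0.1, -0.2]
gripper_width: 0.598
```

```bash
cat >> h.py <<'E'
def intool(p,o=None):
    o=o or bot.get_obs(); return rot(o).inv().apply(np.array(p)-o['eef_pos'])*1000
E
python3 - <<'E'
from h import *
o=bot.get_obs();print(o['eef_pos'],rot(o).as_matrix().round(3))
c,r=plate();print('plate mm',r); print(intool([r[0][0]/1e3,r[0][1]/1e3,.039]), o['gripper_width'])
cv2.imwrite('pics/w2.png',c['pixels'])
E
```

```text
[0.48090422 0.28933685 0.13154351] [[-0.982  0.191  0.001]
 [ 0.191  0.982  0.001]
 [-0.001  0.001 -1.   ]]
plate mm ((483.4093017578125, 282.92889404296875), (50.32586669921875, 61.22309494018555), 78.36737060546875)
[-3.10972886 -6.10510804 93.06691904] 0.5978211171198521
```

Request:
drive_tool --series '[-0.2,-3,-6,0,0,0,0.008,-0.2,0,0,40,0,0,0,-0.2,0,0,40,0,0,0,-0.2,0,0,0,0,0,0,-0.2,0,0,0,0,0,0,-0.2,0,0,0,0,0,0]'

```text
t: 3.45
eef_pos: [0.4839, 0.2821, 0.0523]
tool_rot: [0.001, 0.101, 0.995, 0.001]
contact_force: [-0.9, 0.1, -0.4]
gripper_width: 0.4
```

```bash
python3 - <<'E'
from h import *
o=bot.get_obs();print(o['eef_pos'],rot(o).as_matrix().round(3))
print(intool([.4834,.2829,.040]), o['gripper_width'])
E
```

```text
[0.48388331 0.28214178 0.05229759] [[-0.98   0.201  0.003]
 [ 0.201  0.98   0.002]
 [-0.002  0.003 -1.   ]]
[ 0.65423028  0.61441307 12.29771402] 0.40007820275950273
```

Request:
drive_tool --series '[-0.2,0.5,0.5,12.5,0,0,0,-0.2,0,0,0,0,0,0,-1,0,0,0,0,0,0,-1,0,0,0,0,0,0,-1,0,0,0,0,0,0,-1,0,0,0,0,0,0,-1,0,0,0,0,0,0,-1,0,0,-20,0,0,0,-1,0,0,-40,0,0,0,-1,0,0,-40,0,0,0,-1,0,0,-40,0,0,0,-1,0,0,0,0,0,0]' --force 60

```text
t: 4.95
eef_pos: [0.4839, 0.283, 0.1807]
tool_rot: [0.002, 0.101, 0.995, 0.002]
contact_force: [0.0, 0.1, -2.6]
gripper_width: 0.097
```

Request:
drive_tool --series '[-1,0,0,-43,0,0,0,-1,0,0,-43,0,0,0,-1,0,0,-43,0,0,0,-1,-10,-48,0,0,0,0,-1,-10,-48,0,0,0,0,-1,-10,-48,0,0,0,0,-1,-10,-48,0,0,0,0,-1,-10,-48,0,0,0,0,-1,-10,-48,0,0,0,0,-1,-10,-48,0,0,0,0,-1,0,0,0,0,0,0,-1,0,0,0,0,0,0]'

```text
t: 6.45
eef_pos: [0.483, -0.0606, 0.3057]
tool_rot: [-0.001, 0.101, 0.995, 0.0]
contact_force: [0.3, 0.2, -0.7]
gripper_width: 0.101
```

```bash
python3 - <<'E'
from h import *
o=bot.get_obs();print(o['eef_pos'],rot(o).as_matrix().round(3))
c=cam('wrist')
cv2.imwrite('pics/w3.png',cv2.resize(c['pixels'],(800,600),interpolation=cv2.INTER_CUBIC))
np.savez('w3.npz',**{k:c[k] for k in('R','t','K','pixels')})
E
```

```text
[ 0.48299957 -0.06056136  0.30570168] [[-0.98   0.2   -0.002]
 [ 0.2    0.98   0.   ]
 [ 0.002 -0.    -1.   ]]
```

View pics/w3.png

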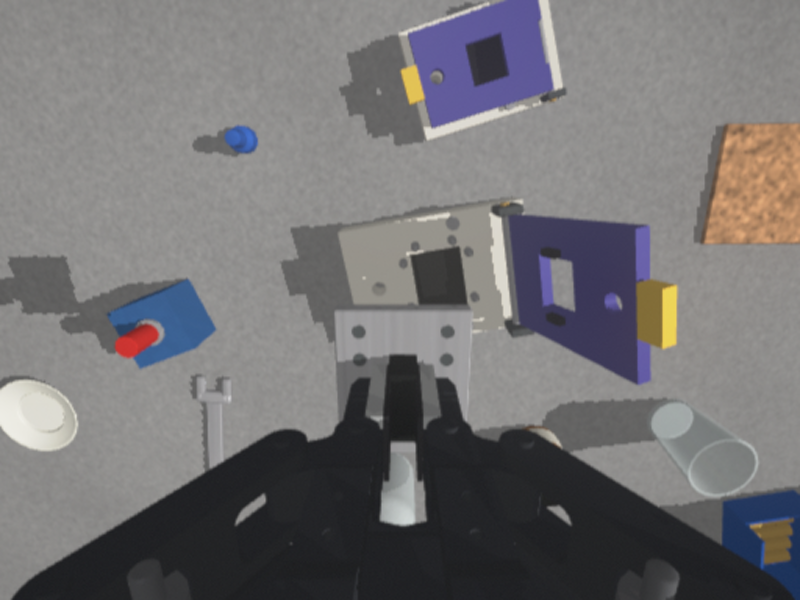

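The wrist view at (483,-61,306) shows the target cell top at (430,270), partly hidden by the held plate (edge at row 308). The pin hole is at (378,289) and the cover leans back to the right. I'll shift forward and lower to see the whole cell top.

Request:
drive_tool --series '[-1,-45,-9,25,0,0,0,-1,-45,-9,25,0,0,0,-1,0,0,0,0,0,0,-1,0,0,0,0,0,0,-1,0,0,0,0,0,0]'

```text
t: 7.12
eef_pos: [0.5677, -0.0958, 0.2576]
tool_rot: [0.0, 0.1, 0.995, 0.0]
contact_force: [-0.3, 0.2, -0.8]
gripper_width: 0.095
```

```bash
python3 - <<'E'
from h import *
o=bot.get_obs();print(o['eef_pos'],rot(o).as_matrix().round(3))
c=cam('wrist')
cv2.imwrite('pics/w4.png',cv2.resize(c['pixels'][60:260,120:400],None,fx=2.85,fy=2.85,interpolation=cv2.INTER_CUBIC))
np.savez('w4.npz',**{k:c[k] for k in('R','t','K','pixels')},pos=o['eef_pos'],rot=o['tool_rot'])
E
```

```text
[ 0.56768828 -0.09583922  0.25761765] [[-0.98   0.199  0.001]
 [ 0.199  0.98   0.001]
 [-0.001  0.001 -1.   ]]
```

View pics/w4.png

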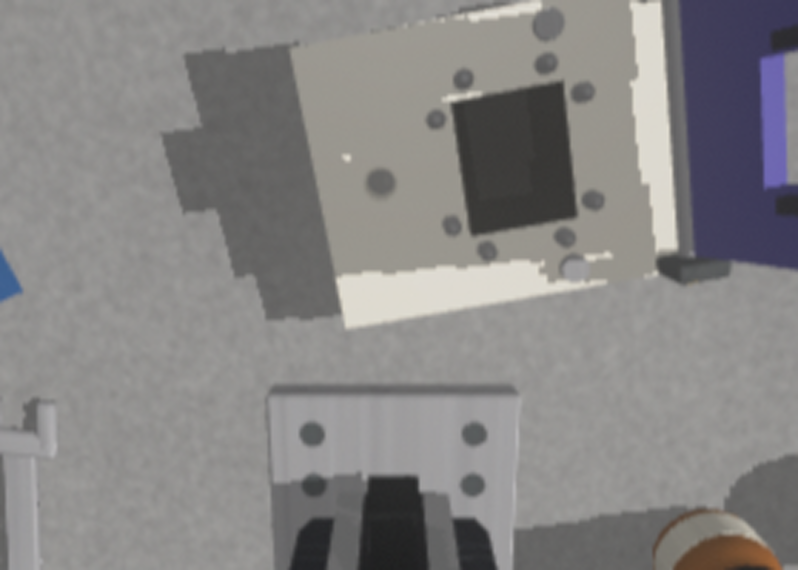

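Clear view: bed corners in the crop are at (452,103), (562,83), (577,215), (470,235), and the pin hole is at (380,182). The held plate's top near edge runs from (269,395) to (518,394).

```bash
python3 - <<'E'
from h import *
z=np.load('w4.npz');c={k:z[k] for k in z.files}
I=c['pixels'];g=I.max(2)
f=lambda x,y:(120+(x+.5)/2.85-.5,60+(y+.5)/2.85-.5)
m=(g<75).astype(np.uint8);m[:80]=0;m[150:]=0;m[:,:276]=0;m[:,330:]=0
m=cv2.morphologyEx(m,cv2.MORPH_OPEN,np.ones((5,5)))
k=max(cv2.findContours(m,0,2)[0],key=cv2.contourArea)
P=np.array([onz(c,*q,.036)[:2]*1000 for q in k[:,0].astype(float)],np.float32);r=cv2.minAreaRect(P);print('bed',r)
C=np.array([onz(c,*f(*p),.036) for p in((452,103),(562,83),(577,215),(470,235))]);print('bed man',C.mean(0).round(4))
posts=np.array([onz(c,*f(*p),.045) for p in((463,78),(546,63),(582,92),(593,200),(565,237),(487,250),(452,225),(436,119))])
print('posts mean',posts.mean(0).round(4)); print(posts.round(4))
d=(posts[0]-posts[5])+(posts[1]-posts[4]);print('post yaw of x-axis',np.degrees(np.arctan2(-d[1],-d[0])))
d=(posts[2]-posts[7])+(posts[3]-posts[6]);print('post yaw of y-axis',np.degrees(np.arctan2(d[1],d[0])))
h=onz(c,*f(380,182),.03);print('hole',h, 'dir',np.degrees(np.arctan2(*(posts.mean(0)-h)[[1,0]])),np.linalg.norm((posts.mean(0)-h)[:2]))
o={'eef_pos':c['pos'],'tool_rot':c['rot']};Rt=rot(o)
zt=c['pos'][2]-.026
for p in((269,396),(518,394)): print('plate edge in tool',intool(onz(c,*f(*p),zt),o))
E
```

```text
bed ((513.1707153320312, -33.98499298095703), (44.73198318481445, 53.83576202392578), 88.57176208496094)
bed man [ 0.5132 -0.034   0.036 ]
posts mean [ 0.5124 -0.0351  0.045 ]
[[ 0.4774 -0.0507  0.045 ]
 [ 0.4785 -0.0177  0.045 ]
 [ 0.492  -0.0052  0.045 ]
 [ 0.5346 -0.0061  0.045 ]
 [ 0.5474 -0.0195  0.045 ]
 [ 0.5462 -0.0525  0.045 ]
 [ 0.533  -0.0651  0.045 ]
 [ 0.4904 -0.064   0.045 ]]
post yaw of x-axis -1.489770580814571
post yaw of y-axis 88.44676423664929
hole [ 0.51075772 -0.09143142  0.03      ] dir 88.30291024100512 0.05637269934812255
plate edge in tool [ 28.04729252 -25.79631626  25.9517789 ]
plate edge in tool [28.43420701 23.05217376 25.99812528]
```

Request:
drive_tool --series '[-1,0,0,0,0,0,-0.175,-1,28.5,30,0,0,0,0,-1,28.5,30,0,0,0,0,-1,0,0,40,0,0,0,-1,0,0,40,0,0,0,-1,0,0,40,0,0,0,-1,0,0,37,0,0,0,-1,0,0,0,0,0,0,-1,0,0,0,0,0,0,-1,0,0,0,0,0,0]'

```text
t: 8.43
eef_pos: [0.5139, -0.0353, 0.1017]
tool_rot: [0.002, 0.013, 1.0, 0.0]
contact_force: [-0.6, 0.7, -1.2]
gripper_width: 0.098
```

```bash
python3 - <<'E'
from h import *
o=bot.get_obs();print(o['eef_pos'],rot(o).as_matrix().round(4))
c=cam('wrist')
cv2.imwrite('pics/w5.png',cv2.resize(c['pixels'][150:310,140:370],None,fx=3.4,fy=3.4,interpolation=cv2.INTER_CUBIC))
np.savez('w5.npz',**{k:c[k] for k in('R','t','K','pixels')},pos=o['eef_pos'],rot=o['tool_rot'])
E
```

```text
[ 0.51394223 -0.03529093  0.10168554] [[-9.996e-01  2.680e-02  3.500e-03]
 [ 2.680e-02  9.996e-01  4.000e-04]
 [-3.500e-03  5.000e-04 -1.000e+00]]
```

View pics/w5.png

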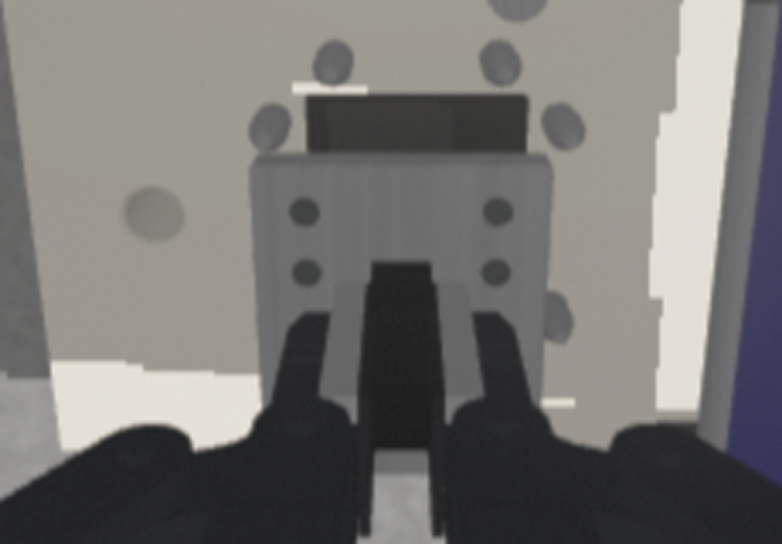

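The plate is held over the pocket. In the crop the bed's near edge runs from (307,95) to (528,95) and the plate's side edges are at columns about 253 and 550 on row 200. The near posts are at (333,66), (500,66), (270,130) and (563,127).

```bash
python3 - <<'E'
from h import *
z=np.load('w5.npz');c={k:z[k] for k in z.files}
o={'eef_pos':c['pos'],'tool_rot':c['rot']}
f=lambda x,y:(140+(x+.5)/3.4-.5,150+(y+.5)/3.4-.5)
T=lambda p,zz:intool(onz(c,*f(*p),zz),o).round(2)
zt=c['pos'][2]-.026
for p in((252.5,200),(550,200),(400,163)):print('plate',T(p,zt))
for p in((400,153.5),):print('plate under edge',T(p,zt-.008))
for p in((306,120),(527,120),(416,95)):print('bed',T(p,.036))
for p in((334,72),(499,72),(275,138),(559,134)):print('posts',T(p,.045))
E
```

```text
plate [ 22.45 -26.2   25.91]
plate [22.43 23.29 25.93]
plate [28.94 -1.66 25.9 ]
plate under edge [27.99 -1.67 33.9 ]
bed [ 25.01 -21.09  65.59]
bed [24.99 24.4  65.61]
bed [30.31  1.53 65.58]
posts [ 37.19 -14.43  56.55]
posts [37.17 17.37 56.57]
posts [ 23.88 -26.36  56.59]
posts [24.68 29.57 56.62]
```

Request:
drive_tool --series '[-1,3.5,3,6,0,0,0,-1,0,0,10,0,0,0,-1,0,0,0,0,0,0,-1,0,0,0,0,0,0]'

```text
t: 8.98
eef_pos: [0.5092, -0.0324, 0.0836]
tool_rot: [-0.0, 0.013, 1.0, -0.0]
contact_force: [0.0, -0.1, -1.2]
gripper_width: 0.096
```

```bash
python3 - <<'E'
from h import *
o=bot.get_obs();print(o['eef_pos'],rot(o).as_matrix().round(4),o['contact_force'])
c=cam('wrist')
cv2.imwrite('pics/w6.png',cv2.resize(c['pixels'][150:310,140:370],None,fx=3.4,fy=3.4,interpolation=cv2.INTER_CUBIC))
np.savez('w6.npz',**{k:c[k] for k in('R','t','K','pixels')},pos=o['eef_pos'],rot=o['tool_rot'])
E
```

```text
[ 0.50919695 -0.0323584   0.08358548] [[-9.996e-01  2.700e-02 -4.000e-04]
 [ 2.700e-02  9.996e-01 -1.000e-04]
 [ 4.000e-04 -1.000e-04 -1.000e+00]] [ 0.02954312 -0.09425102 -1.22373266]
```

View pics/w6.png

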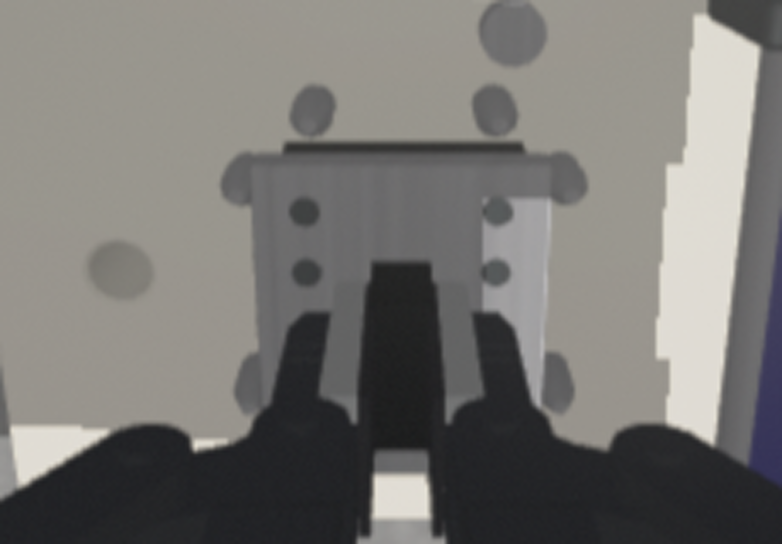

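The plate is about 5 mm above the tips. Near posts are at (314,110) and (495,110), the bed's near edge shows at columns 284 to 524 on row 145, and the plate edges are at about 252 and 550, so it is nearly centred.

```bash
python3 - <<'E'
from h import *
z=np.load('w6.npz');c={k:z[k] for k in z.files}
o={'eef_pos':c['pos'],'tool_rot':c['rot']}
f=lambda x,y:(140+(x+.5)/3.4-.5,150+(y+.5)/3.4-.5)
T=lambda p,zz:intool(onz(c,*f(*p),zz),o).round(2)
zt=c['pos'][2]-.026
for p in((252.5,200),(550,200),(400,163)):print('plate',T(p,zt))
print('plate under edge',T((400,153.5),zt-.008))
for p in((284,146),(524,146),(404,143)):print('bed',T(p,.036))
for n,p in(('L',(314,121)),('R',(493,121)),('outL',(221,190)),('outR',(587,188)),('nearL',(317,136)),('nearR',(490,136))):print(n,T(p,.043))
print('hole',onz(c,*f(120,270),.03))
E
```

```text
plate [ 22.43 -26.25  26.01]
plate [22.43 23.26 26.01]
plate [28.92 -1.69 26.01]
plate under edge [27.98 -1.71 34.01]
bed [ 25.07 -23.5   47.6 ]
bed [25.07 21.51 47.59]
bed [25.66 -0.99 47.6 ]
L [ 31.94 -17.05  40.6 ]
R [31.93 14.85 40.6 ]
outL [ 18.86 -34.4   40.6 ]
outR [19.24 32.35 40.59]
nearL [ 29.15 -16.59  40.6 ]
nearR [29.14 14.39 40.6 ]
hole [ 0.51075941 -0.0910144   0.03      ]
```

Request:
drive_tool --series '[-1,-1.2,0.5,0,0,0,0,-1,0,0,4,0,0,0,-1,0,0,3,0,0,0,-1,0,0,0,0,0,0]'

```text
t: 9.52
eef_pos: [0.5101, -0.0318, 0.0764]
tool_rot: [-0.0, 0.013, 1.0, -0.0]
contact_force: [0.5, 0.2, -0.8]
gripper_width: 0.098
```

```bash
python3 - <<'E'
from h import *
o=bot.get_obs();print(o['eef_pos'],o['contact_force'],o['torque'],rot(o).as_matrix()[2].round(4))
E
```

```text
[ 0.51014193 -0.03181274  0.07643488] [ 0.5315122   0.20123566 -0.80192462] [-0.00886203  0.00362557  0.00325087] [ 8.e-04 -1.e-04 -1.e+00]
```

Request:
drive_tool --series '[-1,0,0,2,0,0,0,-1,0,0,2,0,0,0,-1,0,0,0,0,0,0]'

```text
t: 9.9
eef_pos: [0.5103, -0.0318, 0.0726]
tool_rot: [-0.0, 0.013, 1.0, -0.0]
contact_force: [0.1, -0.2, -0.8]
gripper_width: 0.092
```

Request:
drive_tool --series '[-1,0,0,2,0,0,0,-1,0,0,1.5,0,0,0,-1,0,0,1,0,0,0,-1,0,0,0,0,0,0]'

```text
t: 10.4
eef_pos: [0.5105, -0.0318, 0.0682]
tool_rot: [0.0, 0.013, 1.0, 0.0]
contact_force: [0.3, -1.0, -0.8]
gripper_width: 0.099
```

Request:
drive_tool --series '[-1,0,0,1,0,0,0,-1,0,0,0,0,0,0,-1,0,0,0,0,0,0]'

```text
t: 10.78
eef_pos: [0.5106, -0.0318, 0.0674]
tool_rot: [0.0, 0.013, 1.0, 0.0]
contact_force: [-0.0, -0.6, 0.4]
gripper_width: 0.094
```

```bash
python3 - <<'E'
from h import *
for _ in range(4):
    c=cam('wrist');o=bot.get_obs();print(o['eef_pos'],o['contact_force'],o['torque'])
s=cam('side')
A=cv2.resize(c['pixels'][140:310,140:370],None,fx=2.3,fy=2.3,interpolation=cv2.INTER_CUBIC)
B=cv2.resize(s['pixels'][175:240,205:285],None,fx=6,fy=6,interpolation=cv2.INTER_CUBIC)[:391,:260*1]
B=cv2.resize(s['pixels'][175:240,215:275],None,fx=4.4,fy=4.4,interpolation=cv2.INTER_CUBIC)
C=np.zeros((391,800,3),np.uint8);C[:,:529]=A[:391];C[:B.shape[0],532:532+B.shape[1]]=B
cv2.imwrite('pics/w7.png',C)
E
```

```text
[ 0.51054835 -0.03178472  0.067396  ] [0.97534656 0.31404292 1.2218651 ] [ 0.03001658 -0.01350637 -0.00802379]
[ 0.51054485 -0.03179774  0.06737399] [0.00404789 0.40655608 0.78271979] [-0.01911508 -0.04271388  0.01417207]
[ 0.51059098 -0.03180046  0.06737976] [ 0.28468814 -0.42262965  0.33093587] [-0.03833327 -0.07518248  0.08050055]
[ 0.51056311 -0.03178113  0.06737099] [0.1592479  0.09322843 1.32057698] [ 0.02788981 -0.09741146 -0.0261836 ]
```

View pics/w7.png

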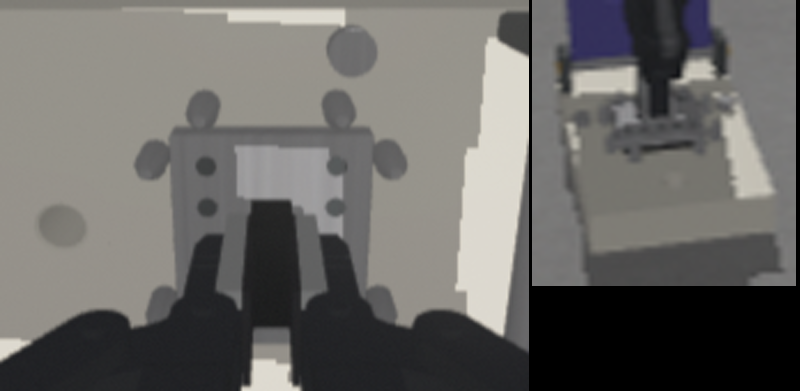

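The plate lies between the posts in the wrist crop: near posts at (203,108), (338,108), (153,160) and (388,160), plate edges at 172 and 372. The force is only starting to rise, so I'll press further.

Request:
drive_tool --series '[-1,0,0,1,0,0,0,-1,0,0,0.6,0,0,0,-1,0,0,0,0,0,0,-1,0,0,0,0,0,0]'

```text
t: 11.52
eef_pos: [0.5106, -0.0318, 0.066]
tool_rot: [0.0, 0.013, 1.0, 0.0]
contact_force: [-1.4, 0.4, 6.4]
gripper_width: 0.1
```

Request:
drive_tool --series '[-1,0,0,0.4,0,0,0,-1,0,0,0,0,0,0,-1,0,0,0,0,0,0,-1,0,0,0,0,0,0,-1,0,0,0,0,0,0]'

```text
t: 12.15
eef_pos: [0.5106, -0.0318, 0.0657]
tool_rot: [0.0, 0.013, 1.0, 0.0]
contact_force: [-1.4, 0.0, 7.6]
gripper_width: 0.099
```

Request:
drive_tool --series '[-0.4,0,0,0,0,0,0,-0.4,0,0,0,0,0,0,-0.4,0,0,0,0,0,0,-0.4,0,0,-15,0,0,0,-0.4,0,0,-40,0,0,0,-0.4,0,0,-55,0,0,0,-0.4,0,0,-55,0,0,0,-1,0,0,-50,0,0,0,-1,0,0,0,0,0,0,-1,0,0,0,0,0,0]'

```text
t: 13.4
eef_pos: [0.5099, -0.0318, 0.2803]
tool_rot: [-0.0, 0.013, 1.0, 0.0]
contact_force: [-0.4, -1.1, -0.6]
gripper_width: -0.002
```

```bash
python3 - <<'E'
from h import *
O=np.array([.5126,-.0338,0]);a=np.radians(-1.5);ex=np.array([np.cos(a),np.sin(a),0]);ey=np.array([-ex[1],ex[0],0])
H=O+.065*ey+[0,0,.047]
def tab(c,box):
    hsv=cv2.cvtColor(c['pixels'],cv2.COLOR_BGR2HSV);m=(hsv[...,0]>18)&(hsv[...,0]<35)&(hsv[...,1]>110)&(hsv[...,2]>90)
    x0,y0,x1,y1=box;M=m[y0:y1,x0:x1].astype(np.uint8);n,l,st,ce=cv2.connectedComponentsWithStats(M);i=1+st[1:,4].argmax()
    p=ce[i]+[x0,y0];o,d=ray(c,*p);P=o+d*((H-o)@ex)/(d@ex) 
    r=P-H;return p,st[i],P,np.degrees(np.arctan2(r[2],-(r@ey))),np.hypot(r[2],r@ey)
s=cam('scene');print(tab(s,(260,145,300,180)))
w=np.load('w3.npz');print(tab({k:w[k] for k in w.files},(395,160,450,240)))
c=cam('wrist');o=bot.get_obs();print(o['eef_pos'],o['contact_force'])
A=cv2.resize(c['pixels'],(400,300));B=cv2.resize(s['pixels'][130:230,190:323],(400,300))
cv2.imwrite('pics/w8.png',np.hstack([A,B]));cv2.imwrite('pics/w8full.png',c['pixels'])
E
```

```text
(array([279.28125, 159.6875 ]), array([17, 11,  6,  9, 32], dtype=int32), array([0.51569732, 0.08448191, 0.18929246]), np.float64(110.54290715883748), np.float64(0.15195535008642083))
(array([420.19898477, 200.11878173]), array([ 13,  19,  25,  44, 985], dtype=int32), array([0.51561047, 0.08116502, 0.1901013 ]), np.float64(109.26113978505707), np.float64(0.15158636471301226))
[ 0.50943641 -0.03182008  0.27915304] [0.39074771 0.65537225 0.00135852]
```

View pics/w8.png

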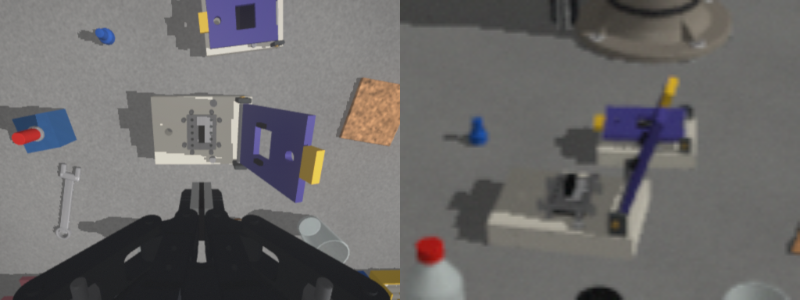

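The plate is seated in the pocket (wrist view, (203,130) in the left half). The cover leans at about 110°, with a measured tab radius of 151.7 mm against the nominal 151. Next I'll take the closed fingers round behind the tab.

Request:
drive_tool --series '[-1,-1,41,0,0,0,0,-1,-1,41,0,0,0,0,-1,-1,41,0,0,0,0,-1,0,42,0,0,0,0,-1,0,0,38,0,0,0,-1,0,0,37,0,0,0,-1,0,0,0,0,0,0,-1,0,0,0,0,0,0]'

```text
t: 14.5
eef_pos: [0.5182, 0.1329, 0.2058]
tool_rot: [-0.0, 0.014, 1.0, -0.0]
contact_force: [0.6, -0.8, 0.8]
gripper_width: -0.003
```

Request:
drive_tool --series '[-1,0,-14,0,0,0,0,-1,0,-14,1,0,0,0,-1,0,-24.4,-8.4,0,0,0,-1,0,-25.6,-4,0,0,0,-1,0,-25.8,0.4,0,0,0,-1,0,-25.4,4.9,0,0,0,-1,0,-24,9.3,0,0,0,-1,0,0,0,0,0,0,-1,0,0,0,0,0,0]'

```text
t: 15.62
eef_pos: [0.5139, -0.0198, 0.2026]
tool_rot: [0.0, 0.014, 1.0, 0.0]
contact_force: [0.3, 0.4, 0.3]
gripper_width: 0.005
```

```bash
python3 - <<'E'
from h import *
o=bot.get_obs();print(o['eef_pos'],o['contact_force'])
s=cam('scene')['pixels'];d=cam('side')['pixels']
A=cv2.resize(s[110:230,180:340],(480,360),interpolation=2);B=cv2.resize(d[110:245,200:300],(266,360),interpolation=2)
cv2.imwrite('pics/w9.png',np.hstack([A,B]))
E
```

```text
[ 0.5139336  -0.01978507  0.20259365] [0.27598727 0.40545282 0.2972408 ]
```

View pics/w9.png

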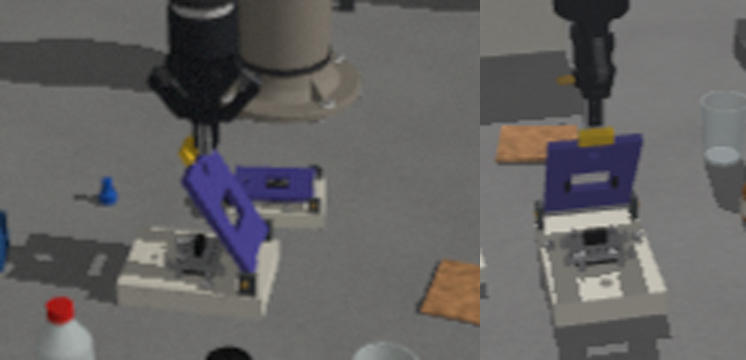

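The cover has swung past upright and follows the fingers; the plate is still seated. Continuing the arc downwards.

Request:
drive_tool --series '[-1,0,-22.2,13.3,0,0,0,-1,0,-19.5,17,0,0,0,-1,0,-16.2,20,0,0,0,-1,0,-12.6,22.6,0,0,0,-1,0,-8.4,24.4,0,0,0,-1,0,-2.6,12.7,0,0,0,-1,0,-1,4,0,0,0,-1,0,0,0,0,0,0]'

```text
t: 16.73
eef_pos: [0.512, -0.102, 0.0884]
tool_rot: [0.0, 0.013, 1.0, 0.0]
contact_force: [0.5, -0.1, -0.1]
gripper_width: -0.003
```

Request:
drive_tool --series '[-1,0,0,3,0,0,0,-1,0,0,2,0,0,0,-1,0,0,0,0,0,0,-1,0,0,0,0,0,0]'

```text
t: 17.23
eef_pos: [0.5119, -0.1024, 0.0833]
tool_rot: [0.0, 0.013, 1.0, 0.0]
contact_force: [0.9, 1.1, 0.8]
gripper_width: 0.001
```

Request:
drive_tool --series '[-1,0,0,1.5,0,0,0,-1,0,0,1.5,0,0,0,-1,0,0,1,0,0,0,-1,0,0,0,0,0,0,-1,0,0,0,0,0,0]'

```text
t: 17.85
eef_pos: [0.5118, -0.1028, 0.0792]
tool_rot: [0.0, 0.013, 1.0, -0.0]
contact_force: [1.3, -0.9, 3.2]
gripper_width: -0.001
```

Request:
drive_tool --series '[-1,0,0,-20,0,0,0,-1,0,0,-55,0,0,0,-1,0,0,-55,0,0,0,0,0,-50,-50,0,0,0,0,0,-50,0,0,0,0,0,0,-50,0,0,0,0,0,0,-50,0,0,0,0,0,0,0,0,0,0,0,0,0,0,0,0,0,0]'

```text
t: 18.98
eef_pos: [0.5059, -0.2957, 0.2524]
tool_rot: [-0.001, 0.013, 1.0, 0.001]
contact_force: [0.1, 0.6, -0.7]
gripper_width: 0.5
```

```bash
cat >> h.py <<'E'
def redpin(c):
    hsv=cv2.cvtColor(c['pixels'],cv2.COLOR_BGR2HSV)
    m=(((hsv[...,0]<8)|(hsv[...,0]>172))&(hsv[...,1]>130)&(hsv[...,2]>70)).astype(np.uint8)
    n,l,st,ce=cv2.connectedComponentsWithStats(m)
    return [(st[i].tolist(),ce[i].round(1)) for i in range(1,n) if st[i,4]>40],l
E
python3 - <<'E'
from h import *
o=bot.get_obs();print(o['eef_pos'],o['gripper_width'])
c=cam('wrist');b,l=redpin(c);np.savez('w10.npz',**{k:c[k] for k in('R','t','K','pixels')},pos=o['eef_pos'],rot=o['tool_rot'])
for st,ce in b:
    P=onz(c,*ce,.071);print(st,ce,P,intool(P,o))
s=cam('scene')
hsv=cv2.cvtColor(c['pixels'],cv2.COLOR_BGR2HSV)
# cover state: tab in scene
hs=cv2.cvtColor(s['pixels'],cv2.COLOR_BGR2HSV);m=(hs[...,0]>18)&(hs[...,0]<35)&(hs[...,1]>110)&(hs[...,2]>90)
n,l,st,ce=cv2.connectedComponentsWithStats(m.astype(np.uint8)[140:240,190:300]);print([(st[i,4],ce[i]+[190,140],onz(s,*(ce[i]+[190,140]),.055)) for i in range(1,n)])
E
```

```text
[ 0.50592646 -0.29566113  0.25241967] 0.4996507881159615
[239, 167, 18, 22, 322] [248.  177.8] [ 0.50478681 -0.30787117  0.071     ] [  0.49133891 -12.49863841 181.40292631]
[(np.int32(17), array([255.58823529, 170.23529412]), array([ 0.37703234, -0.01905063,  0.055     ])), (np.int32(40), array([221.5, 187.6]), array([ 0.50945208, -0.11918611,  0.055     ])), (np.int32(2), array([261. , 204.5]), array([0.58886882, 0.03447446, 0.055     ]))]
```

Request:
drive_tool --series '[0,0,-11,50,0,0,0,0,0,0,50,0,0,0,0,0,0,0,0,0,0,0,0,0,0,0,0,0]'

```text
t: 19.58
eef_pos: [0.5072, -0.3074, 0.1549]
tool_rot: [0.001, 0.013, 1.0, -0.0]
contact_force: [0.1, 0.2, 0.8]
gripper_width: 0.501
```

```bash
python3 - <<'E'
from h import *
o=bot.get_obs();print(o['eef_pos'],o['gripper_width'])
c=cam('wrist');b,l=redpin(c)
for st,ce in b:
    x,y,w,h,_=st
    P=onz(c,*ce,.073);print(st,ce,P,intool(P,o))
    # head top: last rows of blob are the far side of the top circle; use bottom width rows
    m=l[y:y+h,x:x+w]>0
    print([int(r.sum()) for r in m],[round(x+np.nonzero(r)[0].mean(),1) for r in m])
    print('bottom',intool(onz(c,ce[0],y+h-.5,.088),o),'top row',intool(onz(c,ce[0],y-.5,.054),o))
E
```

```text
[ 0.50718671 -0.30735461  0.15489385] 0.5012453774045265
[247, 188, 26, 36, 768] [259.4 206.2] [ 0.50416848 -0.30750292  0.073     ] [ 3.15099738 -0.18932346 81.88876918]
[3, 11, 14, 17, 18, 19, 20, 22, 22, 22, 23, 23, 23, 24, 24, 24, 24, 25, 25, 25, 26, 26, 26, 26, 26, 26, 26, 26, 24, 24, 22, 21, 20, 17, 14, 10] [np.float64(259.7), np.float64(259.0), np.float64(259.5), np.float64(259.0), np.float64(259.5), np.float64(259.0), np.float64(259.5), np.float64(259.5), np.float64(259.5), np.float64(259.5), np.float64(259.0), np.float64(259.0), np.float64(259.0), np.float64(259.5), np.float64(259.5), np.float64(259.5), np.float64(259.5), np.float64(259.0), np.float64(259.0), np.float64(259.0), np.float64(259.5), np.float64(259.5), np.float64(259.5), np.float64(259.5), np.float64(259.5), np.float64(259.5), np.float64(259.5), np.float64(259.5), np.float64(259.5), np.float64(259.5), np.float64(259.5), np.float64(259.0), np.float64(259.5), np.float64(259.0), np.float64(259.5), np.float64(259.5)]
bottom [-4.9032358  -0.25697108 66.90230494] top row [ 12.77965469  -0.10282685 100.8725866 ]
```

Request:
drive_tool --series '[0,3.7,-0.2,30,0,0,0,0,0,0,30,0,0,0,0,0,0,17.5,0,0,0,0,0,0,0,0,0,0,0,0,0,0,0,0,0,-1,0,0,0,0,0,0,-1,0,0,0,0,0,0,-1,0,0,0,0,0,0,-1,0,0,0,0,0,0,-1,0,0,0,0,0,0]' --force 80

```text
t: 20.88
eef_pos: [0.5031, -0.3078, 0.077]
tool_rot: [0.001, 0.013, 1.0, -0.0]
contact_force: [-0.4, 0.7, 6.6]
gripper_width: 0.212
```

Request:
drive_tool --series '[-1,0,0,-3,0,0,0,-1,0,0,-40,0,0,0,-1,0,0,-40,0,0,0,-1,0,0,-40,0,0,0,-1,-0.4,43,-20,0,0,0,-1,-0.4,43,0,0,0,0,-1,-0.4,43,0,0,0,0,-1,-0.4,43,0,0,0,0,-1,-0.4,44,0,0,0,0,-1,0,0,0,0,0,0,-1,0,0,0,0,0,0]'

```text
t: 22.25
eef_pos: [0.5101, -0.0925, 0.219]
tool_rot: [0.0, 0.013, 1.0, -0.0]
contact_force: [0.1, -0.8, -1.4]
gripper_width: 0.21
```

```bash
python3 - <<'E'
from h import *
o=bot.get_obs();print(o['eef_pos'],o['gripper_width'],o['contact_force'],rot(o).as_matrix().round(3)[:2])
c=cam('wrist');I=c['pixels'];b,l=redpin(c);print(b)
np.savez('w11.npz',**{k:c[k] for k in('R','t','K','pixels')},pos=o['eef_pos'],rot=o['tool_rot'])
hsv=cv2.cvtColor(I,cv2.COLOR_BGR2HSV)
v=((hsv[...,0]>112)&(hsv[...,0]<140)&(hsv[...,1]>90)).astype(np.uint8)
n,lb,st,ce=cv2.connectedComponentsWithStats(v)
print([(st[i].tolist(),ce[i]) for i in range(1,n) if st[i,4]>200])
print('hole expected px',proj(c,[.5108,-.0912,.057]),'pin tip px',proj(c,o['eef_pos']-np.array([0,0,.072])))
# holes in violet mask
k,hi=cv2.findContours(v,cv2.RETR_CCOMP,2)
for q,h in zip(k,hi[0]):
    if h[3]>=0 and cv2.contourArea(q)>15: print('hole',cv2.boundingRect(q),cv2.contourArea(q))
E
```

```text
[ 0.51007669 -0.09250973  0.21903847] 0.2095687241109727 [ 0.08902598 -0.78708502 -1.38635692] [[-1.     0.027  0.   ]
 [ 0.027  1.    -0.   ]]
[([238, 233, 40, 66, 2168], array([257.6, 266.7]))]
[([333, 0, 109, 49, 3933], array([383.97330282,  23.19374523])), ([243, 136, 139, 92, 10104], array([309.49712985, 179.99376485]))]
hole expected px [260.48154933 183.41468013] pin tip px [259.7391482  214.74051139]
hole (253, 177, 16, 15) 171.0
hole (295, 163, 40, 41) 1453.0
```

Request:
drive_tool --series '[-1,0,0,30,0,0,0,-1,0,0,30,0,0,0,-1,0,0,0,0,0,0,-1,0,0,0,0,0,0]'

```text
t: 22.8
eef_pos: [0.5106, -0.093, 0.1597]
tool_rot: [0.001, 0.014, 1.0, -0.0]
contact_force: [0.5, 0.9, -1.0]
gripper_width: 0.215
```

```bash
python3 - <<'E'
from h import *
o=bot.get_obs();print(o['eef_pos'],o['contact_force'])
c=cam('wrist');I=c['pixels']
hsv=cv2.cvtColor(I,cv2.COLOR_BGR2HSV)
v=((hsv[...,0]>112)&(hsv[...,0]<140)&(hsv[...,1]>90)).astype(np.uint8)
k,hi=cv2.findContours(v,cv2.RETR_CCOMP,2)
for q,h in zip(k,hi[0]):
    if h[3]>=0 and cv2.contourArea(q)>15: print('hole',cv2.boundingRect(q),cv2.contourArea(q),cv2.minEnclosingCircle(q))
print('hole exp',proj(c,[.5108,-.0912,.057]),'tip exp',proj(c,o['eef_pos']-np.array([0,0,.072])),redpin(c)[0])
for r in range(175,240,3):
    z=np.nonzero(v[r,225:300]==0)[0]+225
    g=np.split(z,np.nonzero(np.diff(z)>1)[0]+1); print(r,[(int(a[0]),int(a[-1])) for a in g if len(a)])
cv2.imwrite('pics/w12.png',cv2.resize(I[150:290,160:360],None,fx=4,fy=4,interpolation=2))
np.savez('w12.npz',**{k:c[k] for k in('R','t','K','pixels')},pos=o['eef_pos'],rot=o['tool_rot'])
E
```

```text
[ 0.5106478  -0.09296189  0.1597127 ] [ 0.45522905  0.90179894 -1.04739709]
hole (252, 194, 20, 17) 225.5 ((261.5, 201.0), 9.708344459533691)
hole (305, 176, 48, 48) 2033.5 ((328.5, 200.0), 32.19093704223633)
hole exp [261.57063154 201.20676798] tip exp [259.72358482 214.61763972] [([238, 233, 40, 66, 2174], array([257.6, 266.7]))]
175 [(225, 239)]
178 [(225, 239)]
181 [(225, 238)]
184 [(225, 239)]
187 [(225, 239)]
190 [(225, 239)]
193 [(225, 239)]
196 [(225, 240), (257, 267)]
199 [(225, 240), (254, 270)]
202 [(225, 240), (253, 270)]
205 [(225, 240), (254, 269)]
208 [(225, 240), (258, 265)]
211 [(225, 240)]
214 [(225, 240), (254, 262)]
217 [(225, 240), (252, 264)]
220 [(225, 240), (251, 264)]
223 [(225, 240), (251, 265)]
226 [(225, 240), (248, 268)]
229 [(225, 240), (244, 271)]
232 [(225, 274)]
235 [(225, 286)]
238 [(225, 287)]
```

Request:
drive_tool --series '[-1,1.1,3,0,0,0,0,-1,0,0,18,0,0,0,-1,0,0,0,0,0,0,-1,0,0,0,0,0,0]'

```text
t: 23.35
eef_pos: [0.5095, -0.0889, 0.1415]
tool_rot: [0.0, 0.013, 1.0, 0.0]
contact_force: [0.4, -0.1, -0.1]
gripper_width: 0.215
```

```bash
python3 - <<'E'
from h import *
o=bot.get_obs();print(o['eef_pos'],o['contact_force'])
c=cam('wrist');I=c['pixels']
print('tip exp',proj(c,o['eef_pos']-np.array([0,0,.072])),'hole exp',proj(c,[.5108,-.0912,.057]))
cv2.imwrite('pics/w13.png',cv2.resize(I[160:290,170:350],None,fx=4.4,fy=4.4,interpolation=2))
np.savez('w13.npz',**{k:c[k] for k in('R','t','K','pixels')},pos=o['eef_pos'],rot=o['tool_rot'])
hsv=cv2.cvtColor(I,cv2.COLOR_BGR2HSV)
v=((hsv[...,0]>112)&(hsv[...,0]<140)&(hsv[...,1]>90)).astype(np.uint8)
for r in range(193,232,2):
    z=np.nonzero(v[r,236:300]==0)[0]+236
    g=np.split(z,np.nonzero(np.diff(z)>1)[0]+1); print(r,[(int(a[0]),int(a[-1])) for a in g if len(a)])
E
```

```text
[ 0.50950931 -0.08888129  0.14152166] [ 0.44890576 -0.13874521 -0.1283511 ]
tip exp [259.66888519 214.65804796] hole exp [256.69354711 210.30171883]
193 []
195 []
197 []
199 []
201 []
203 []
205 [(251, 263)]
207 [(249, 265)]
209 [(248, 266)]
211 [(248, 266)]
213 [(248, 265)]
215 [(250, 264)]
217 [(251, 265)]
219 [(251, 265)]
221 [(251, 264)]
223 [(251, 265)]
225 [(250, 265)]
227 [(247, 270)]
229 [(244, 271)]
231 [(241, 274)]
```

View pics/w13.png

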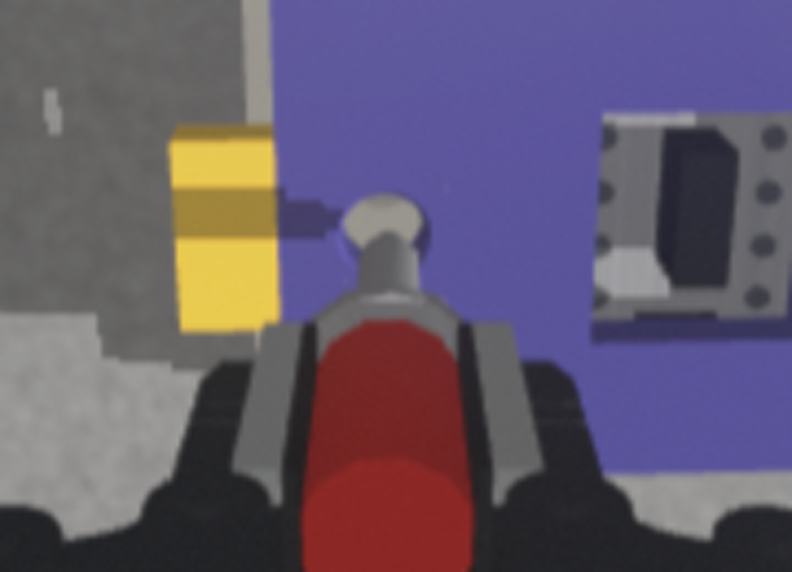

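The pin tip (about (388,232) in the crop) sits just behind the centre of the cover hole (385,230). It needs about 0.6 mm to the left, then a straight descent.

Request:
drive_tool --series '[-1,0,-0.6,0,0,0,0,-1,0,0,8,0,0,0,-1,0,0,8,0,0,0,-1,0,0,0,0,0,0]'

```text
t: 23.9
eef_pos: [0.5087, -0.0894, 0.1239]
tool_rot: [-0.001, 0.013, 1.0, -0.0]
contact_force: [0.2, 0.2, -0.5]
gripper_width: 0.212
```

Request:
drive_tool --series '[-1,-0.6,0,8,0,0,0,-1,0,0,8,0,0,0,-1,0,0,4,0,0,0,-1,0,0,0,0,0,0]'

```text
t: 24.4
eef_pos: [0.5094, -0.0895, 0.1044]
tool_rot: [-0.0, 0.013, 1.0, 0.0]
contact_force: [0.1, -0.2, -0.2]
gripper_width: 0.215
```

Request:
drive_tool --series '[-1,0,0,3,0,0,0,-1,0,0,3,0,0,0,-1,0,0,0,0,0,0]'

```text
t: 24.78
eef_pos: [0.5095, -0.0894, 0.0986]
tool_rot: [-0.0, 0.013, 1.0, 0.0]
contact_force: [-0.8, -0.2, -0.9]
gripper_width: 0.212
```

Request:
drive_tool --series '[-1,0,0,3,0,0,0,-1,0,0,3,0,0,0,-1,0,0,2,0,0,0,-1,0,0,0,0,0,0]'

```text
t: 25.28
eef_pos: [0.5098, -0.0896, 0.0906]
tool_rot: [-0.0, 0.013, 1.0, -0.0]
contact_force: [-0.3, 0.0, -1.6]
gripper_width: 0.21
```

Request:
drive_tool --series '[-1,0,0,2,0,0,0,-1,0,0,2,0,0,0,-1,0,0,0,0,0,0,-1,0,0,0,0,0,0]'

```text
t: 25.78
eef_pos: [0.5097, -0.0896, 0.0868]
tool_rot: [0.0, 0.013, 1.0, -0.0]
contact_force: [-0.2, -0.5, 0.5]
gripper_width: 0.213
```

Request:
drive_tool --series '[-1,0,0,1,0,0,0,-1,0,0,1,0,0,0,-1,0,0,0,0,0,0,-1,0,0,0,0,0,0]'

```text
t: 26.28
eef_pos: [0.5098, -0.0897, 0.0849]
tool_rot: [0.0, 0.014, 1.0, -0.0]
contact_force: [0.3, -1.8, 2.6]
gripper_width: 0.211
```

Request:
drive_tool --series '[-1,0,0,1,0,0,0,-1,0,0,0,0,0,0,-1,0,0,0,0,0,0]'

```text
t: 26.65
eef_pos: [0.5098, -0.0898, 0.084]
tool_rot: [0.0, 0.014, 1.0, -0.0]
contact_force: [-0.8, -2.5, 5.6]
gripper_width: 0.209
```

Request:
drive_tool --series '[-1,0,0,1,0,0,0,-1,0,0,0,0,0,0,-1,0,0,0,0,0,0]'

```text
t: 27.02
eef_pos: [0.5099, -0.0898, 0.0838]
tool_rot: [0.0, 0.014, 1.0, 0.0]
contact_force: [-3.5, -2.4, 16.2]
gripper_width: 0.213
```

Request:
drive_tool --series '[-1,0,0,0,0,0,0,-1,0,0,0,0,0,0,-1,0,0,0,0,0,0,-1,0,0,0,0,0,0]'

```text
t: 27.52
eef_pos: [0.5099, -0.0898, 0.0838]
tool_rot: [0.0, 0.014, 1.0, 0.0]
contact_force: [-4.7, -1.6, 15.2]
gripper_width: 0.209
```

```bash
python3 - <<'E'
from h import *
c=cam('wrist');print(redpin(c)[0])
for n in('scene','side'):
    s=cam(n);hs=cv2.cvtColor(s['pixels'],cv2.COLOR_BGR2HSV);m=((hs[...,0]>18)&(hs[...,0]<35)&(hs[...,1]>110)&(hs[...,2]>90)).astype(np.uint8)
    e=proj(s,[.5103,-.1193,.052]);x,y=(e-12).astype(int)
    v,u=np.nonzero(m[y:y+24,x:x+24]);print(n,'tab exp shut',e.round(1),'seen',u.mean()+x,v.mean()+y,len(u),'exp if 0.035',proj(s,[.5103,-.119,.0573]).round(1))
o=bot.get_obs();print(o['t'],o['eef_pos'],o['contact_force'],o['gripper_width'],np.round(o['q'],2))
E
```

```text
[([238, 233, 40, 66, 2187], array([257.6, 266.7]))]
scene tab exp shut [221.5 188.4] seen 221.2058823529412 189.61764705882354 34 exp if 0.035 [221.5 187.2]
side tab exp shut [248.2 216. ] seen 248.76404494382024 215.1573033707865 89 exp if 0.035 [248.2 214.4]
27.675 [ 0.50984673 -0.08985002  0.08383898] [-4.144792   -2.07600325 15.78739931] 0.21152348589621242 [-0.17  0.47  0.27  2.08 -0.21  0.62  1.8 ]
```

```bash
python3 -c "
from station import bot
print(bot.hand_in()); o=bot.get_obs(); print(o['t'],o['contact_force'],o['eef_pos'])"
```

```text
the job is handed in; nothing more can be done
None
the job is handed in; nothing more can be done
```

I finished the job and handed it in at about 27.7 s. The arm is still gripping the pin and pressing it down.

**Steps, in the order asked:**
1. I lowered the plate between the posts with no sideways contact. I pressed it down at about 7.6 N, after it had gone roughly 2 mm beyond first contact with the bed. A picture after release showed it in the pocket.
2. I swung the cover down from about 110° with closed fingers and pressed it near shut at the tab (3.2 N).
3. I took the pin from its stand and lowered it through the cover's hole and into the base. It met no side load until the collar took up the cover.

**Last checks:**
- **Pressing force:** it rose to 5.6 N, then jumped to about 16 N within 0.2 mm of travel. That is the hard stop of a shut cover.
- **Pin height:** the collar's underside came out at 56.8 mm, against 57 mm for the shut cover's top. The pin had not slipped in the grip.
- **Tab position:** in the scene camera the tab is 1.2 pixels below where I expected it for a shut cover. In the side camera it lies about halfway between the shut and sprung-up positions. The difference between those positions is only 1 to 2 pixels, so the side view settles nothing; I relied on force and height.

**Things that disagreed:**
- The wrist camera read the held plate about 1.4 mm off along the jaws, so I lined the plate and pin up against the pocket and hole in the same picture.
- The bed made contact about 2 mm lower than I had worked out.
- Closing on the pin showed a 6.6 N upward push, probably the fingertips touching the collar; it was gone after the lift.
- At the end there is a sideways force of about 4.6 N on the pin.

I did not check the other objects on the bench with a final picture, but no move was planned to touch them.

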